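# Stand the tipped oil bottles back up in their lane

### The arm

A 6-joint arm with a two-finger parallel gripper is mounted at the origin on the work surface. World frame = base frame: x ahead of the robot, y to its left, z up, the work surface at z = 0. Lengths are in m, angles in rad, forces in N, time in s.
With the tool pointing down it reaches from about 0.225 to 0.875 m from the base axis. Payload 3.4 kg.
Tool frame: the origin (TCP) lies midway between the tips of the shut fingers; the grasp point (between the pads) lies 19 mm behind it; z points along the fingers, y is the line along which they close (so a half turn about z gives the same grasp; the last joint's range is limited). The gripper opens to 85 mm and grips with 20 to 120 N. Pads are 22 mm wide; open, the fingers measure 114 mm over their backs; the gripper's body (76 mm by 85 mm) begins 54 mm behind the grasp point. The pads swing forward as they close: fully open they stand 13 mm farther back than shut.
Start: joints at [1.126, 0.276, 1.505, -0, 1.361, -0.121], TCP at [0.183, 0.545, 0.231] pointing down, gripper open.
Joint ranges: [-2.89, 2.89], [-0.75, 2.08], [0.22, 2.7], [-1.18, 4.32], [0.11, 2.71], [-2.7, 2.7]. Speed limits (rad/s): [2.57, 2.57, 3.14, 3.14, 3.14, 3.14].

### API

Orientations are given as [roll, pitch, yaw] about the fixed x, y, z axes, in that order (R = Rz(yaw) Ry(pitch) Rx(roll)).
In Python, from cell import env, imaging gives the robot as it stands. The module is installed in compiled form; this text tells all that it offers.
- The arm moves only by the shell command python3 -m inch 'ROWS' [FORCE]. ROWS is JSON, a list of rows, each a list of 7 numbers: the shift along the tool's x, y, z each as a share of 25 cm, from -1 to 1, then the turn, a rotation vector about the tool's x, y, z each as a share of 90 degrees, from -1 to 1, then the opening, from -1 (shut) to 1 (fully open). A call has 1 to 20 rows; each row is the pose to reach, as a shift and turn from the pose commanded when the call began, along the tool's axes at that moment; what a row does not reach only later rows make up. A row lasts 1/12 s, in which the tool goes at most 41.7 mm and 7.16 degrees, less where a joint would pass 70% of its speed; a pose out of reach is approached as far as the arm can. A call with a number of a shift or a turn outside -1 to 1 is refused whole. A call with a gripper value outside its range is refused whole. The fingers move at their own pace and stop on an object; FORCE is the grip in N (left out, the last holds). Time passes only in rows, so rows that repeat a pose let the fingers close. It gives the time, the measured TCP pose, the force, the opening and the grip force at its end, in the units of the state.
- env.read_state(): the state, without advancing time (a new reading comes with each control period).
- imaging.grab_frame(name): name is "side" or "top"; returns a dict with "image" (420x560x3 uint8, blue, green, red), "depth" (420x560 float32, m along the optical axis (not along the pixel's ray), 0 where there is no reading), "mtx" (3x3 intrinsics, pixels), "origin" and "rotation" of the camera in the world. Camera axes: x right, y down, z forward; pixel columns grow to the right and rows downward; lengths in m; the calibration is good to about 2 mm. A picture is of the moment at which its call begins.
- env.hand_in(): hands the job in; it is judged then, once.
Trained networks look in the newest picture that a camera, given by its name, has taken for a name from the list of things; names that differ only in an ending like _2 or _b are one class to them, and where a whole thing is asked for, a point or a joint stands for the part that bears it (a point fixed in the world has none). Each returns a list of dicts, best first, with "p" (0 to 1); they miss things now and then, are a little off and sometimes report something else, mostly with a low value. They report only what shows in the picture. A call takes as long as a camera call. They do not tell look-alikes from the thing itself.
- imaging.spot_in(label, camera): "centre" ([row, column] in pixels, amid what is visible of it).
- imaging.mark_of(label, camera): "centre" ([row, column] in pixels: a listed point, or the origin of a listed thing).
The state is a dict: "time_s": time; "q": joint angles; "joint_velocities": joint speeds; "joint_efforts": joint torques, N m; "ee_pos": TCP position; "ee_rot": TCP orientation; "contact_force": force on the tool from outside, world axes, zero at the start; "ft_torque": the same for the moment, N m; "gripper_width": opening from 0.0 (shut) to 1.0 (fully open); "gripper_force": force on a finger pad.
Only numpy, scipy, OpenCV 4.12 (cv2) and the standard library are available. Lean on these libraries where they do the work, as an engineer would, in place of code of your own. Each camera call takes 0.05 s, during which the arm holds its last target. There are 200 camera calls.

### The job

Two oil bottles of the row on the garage table have tipped over. Stand both back up in the wooden lane, cap up, on the lane's floor between its lips and square with it: the orange bottle on the orange mark in the gap between its neighbours, the green one on the green mark at the open end of the row. Leave the three standing bottles and the hammer where they are, and nothing may be knocked over.

Things in the scene. Friction and masses are not known exactly. Their poses are not given: they have to be found in the camera images.
- lane: Fixed dark wooden trough, 470 mm along its y, 82 mm along its x. Floor 8 mm above the table; along both long edges a lip 8 mm wide, top 16 mm above the table; 66 mm between lips; ends open. Origin: centre of underside, z up, x away from the robot within 9 deg. Bottle places at y = -210 (blue), -122 and -34 (one grey, one empty: the gap, 130 mm wide), +54 mm (red).
- orange_mark: Flat orange square 54 x 54 mm, under 1 mm thick, on the lane's floor in the gap: the place of the orange bottle. Origin: its centre, on the lane's floor; axes parallel to the lane's.
- green_mark (a point): Centre of the flat green square 54 x 54 mm on the lane's floor near its +y end (x = 0, y = +145 mm, z = 8 mm in the lane's frame); at the start the green bottle lies over it. Axes parallel to the lane's.
- orange_bottle: Square bottle 46 x 46 mm, sides vertical to 100 mm above the foot, then neck and round cap (28 mm across, 116 to 140 mm). Rigid, 0.17-0.36 kg, centre of mass about 55 mm from the foot. Origin: centre of the foot face; z from foot to cap, x and y square to the sides. Starts lying on a side on the table between robot and lane, axis 23 mm up, cap to the robot's right (-y) within 25 deg.
- green_bottle: Bottle of the same shape, size and frame as the orange one. Starts lying on a side on the lane's floor, along the lane between the lips (axis 31 mm above the table), foot 38 mm or more from the red bottle's side, cap towards the lane's +y, sticking out past its open end.
- blue_bottle: Bottle of the same shape, size and frame as the orange one. Blue; stands in the lane, loose; to be left alone.
- grey_bottle: Bottle of the same shape, size and frame as the orange one. Grey with a red cap; stands in the lane, loose; to be left alone.
- red_bottle: Bottle of the same shape, size and frame as the orange one. Red; stands in the lane, loose; to be left alone.
- hammer: Hammer lying on the table to the robot's right of the lane; origin near the middle of its length, underside. To be left alone.
Not all that is in view belongs to the job. What is shaped like the green_bottle but yellow is not meant.

How it is judged:
At the end, for the whole second after the job is handed in: Orange and green bottle: upright (4.5 deg), at rest on the lane floor, within 12 mm of its centre line, within 27 mm along it of their mark, square to it (14 deg). Other bottles upright, moved under 20 mm; hammer moved under 30 mm (angle between each of orange_bottle, green_bottle, blue_bottle, grey_bottle, red_bottle's own z axis and vertical below 0.08 rad and z of orange_bottle in the frame of lane between 0.004 and 0.012 m and x of orange_bottle in the frame of lane between -0.0125 and 0.0125 m and y of orange_bottle in the frame of orange_mark between -0.027 and 0.027 m and (angle between the x axis of orange_bottle and the x axis of lane, either way round below 0.25 rad or angle between the x axis of orange_bottle and the y axis of lane, either way round below 0.25 rad) and linear speed of each of orange_bottle, green_bottle below 0.02 m/s and angular speed of each of orange_bottle, green_bottle below 0.1 rad/s and z of green_bottle in the frame of lane between 0.004 and 0.012 m and x of green_bottle in the frame of lane between -0.0125 and 0.0125 m and y of green_bottle in the frame of green_mark between -0.027 and 0.027 m and (angle between the x axis of green_bottle and the x axis of lane, either way round below 0.25 rad or angle between the x axis of green_bottle and the y axis of lane, either way round below 0.25 rad) and distance of each of blue_bottle, grey_bottle, red_bottle from where it was at the start of the episode below 0.02 m and distance of hammer from where it was at the start of the episode below 0.03 m); the robot touches nothing.
It fails at once if A standing bottle is knocked over (angle between any of blue_bottle, grey_bottle, red_bottle's own z axis and vertical above 0.5 rad).
It also fails if it takes over 69 s, if anything falls off the work surface, if the arm or the gripper's body presses on something with over 40 N, if the wrist force passes 120 N, or if a joint passes its speed limit or range.

## Working session

There is one attempt and no reset: what is moved stays moved. The work goes in short steps, Python scripts to look and compute and a shell command to move; the robot and the scene stay as the last step left them, time stands still between calls to the robot, and variables do not carry over. Pictures are saved under pics/ and viewed, at most 10 in all, crops included, and the job is handed in when it is done.

```bash
mkdir -p pics; cat > h.py <<'E'
import numpy as np, cv2
from cell import env, imaging
from scipy.spatial.transform import Rotation as R
def cloud(f):
    d=f["depth"]; K=np.array(f["mtx"]); v,u=np.indices(d.shape)
    P=np.stack([(u-K[0,2])/K[0,0]*d,(v-K[1,2])/K[1,1]*d,d],-1)
    W=P@np.array(f["rotation"]).T+np.array(f["origin"]); W[d==0]=np.nan
    return W
E
python3 - <<'E'
from h import *
for c in ("top","side"):
    f=imaging.grab_frame(c); W=cloud(f); np.savez(f"{c}.npz",W=W,im=f["image"])
    cv2.imwrite(f"pics/{c}1.png",f["image"]); print(c,f["origin"],np.round(f["rotation"],3).tolist(),f["mtx"][0][0])
    for n in ["orange_bottle","green_bottle","red_bottle","grey_bottle","blue_bottle","orange_mark","lane","hammer"]:
        for k in imaging.spot_in(n,c)[:2]:
            r,cc=[int(round(x)) for x in k["centre"]]
            print(n,round(k["p"],2),(r,cc),np.round(W[r,cc],3))
print(env.read_state())
E
```

```text
Traceback (most recent call last):
  File "h.py", line 7, in cloud
    W=P@np.array(f["rotation"]).T+np.array(f["origin"]); W[d==0]=np.nan
      ~~~~~~~~~~~~~~~~~~~~~~~~~~~^~~~~~~~~~~~~~~~~~~~~~
ValueError: operands could not be broadcast together with shapes (420,560) (3,)
```

```bash
sed -i 's/np.array(f\["rotation"\]).T/R.from_euler("xyz",f["rotation"]).as_matrix().T/' h.py
python3 - <<'E'
from h import *
for c in ("top","side"):
    f=imaging.grab_frame(c); W=cloud(f); np.savez(f"{c}.npz",W=W,im=f["image"])
    cv2.imwrite(f"pics/{c}1.png",f["image"]); print(c,f["origin"],f["rotation"],f["mtx"][0][0])
    for n in ["orange_bottle","green_bottle","red_bottle","grey_bottle","blue_bottle","orange_mark","lane","hammer"]:
        for k in imaging.spot_in(n,c)[:2]:
            r,cc=[int(round(x)) for x in k["centre"]]
            print(n,round(k["p"],2),(r,cc),np.round(W[r,cc],3))
print(env.read_state())
E
```

```text
top [ 0.46141163 -0.13798283  1.14747718] [-3.0650135  -0.00410175 -1.59901806] 419.6152871849498
orange_bottle 0.91 (232, 194) [0.494 0.065 0.046]
green_bottle 0.7 (245, 120) [0.465 0.259 0.045]
green_bottle 0.57 (183, 141) [0.626 0.2   0.055]
red_bottle 0.74 (175, 186) [0.632 0.068 0.123]
red_bottle 0.62 (231, 194) [0.496 0.065 0.046]
grey_bottle 0.92 (167, 217) [ 0.645 -0.011  0.149]
blue_bottle 0.96 (158, 288) [ 0.665 -0.183  0.137]
orange_mark 0.78 (170, 256) [ 0.66  -0.1    0.008]
lane 0.62 (178, 212) [0.641 0.021 0.008]
hammer 0.58 (224, 381) [ 0.502 -0.432  0.024]
side [0.39171703 0.55883146 0.8205105 ] [-2.40171895 -0.00549058 -2.92704867] 443.0960222524062
orange_bottle 0.57 (296, 277) [0.49  0.098 0.047]
green_bottle 0.97 (391, 269) [0.463 0.285 0.047]
green_bottle 0.72 (336, 191) [0.627 0.22  0.054]
red_bottle 0.59 (270, 203) [0.639 0.101 0.095]
red_bottle 0.3 (231, 214) [0.644 0.01  0.107]
grey_bottle 0.87 (232, 213) [0.647 0.01  0.103]
blue_bottle 0.9 (178, 228) [ 0.667 -0.162  0.094]
orange_mark 0.44 (220, 230) [ 0.653 -0.109  0.006]
lane 0.71 (290, 216) [0.62  0.098 0.024]
hammer 0.82 (147, 304) [ 0.522 -0.397  0.026]
{'time_s': 0.95, 'q': array([ 1.12600473e+00,  2.75863105e-01,  1.50489531e+00, -4.96601892e-06,
        1.36070953e+00, -1.20987492e-01]), 'joint_velocities': array([ 3.13879556e-04,  1.35355844e-03, -7.70398858e-05, -1.81886526e-04,
        5.13827931e-04,  1.27635336e-04]), 'joint_efforts': array([ 6.92852700e-05, -4.16668653e+01, -2.46103960e+01, -1.92695711e-04,
        2.81294379e-04, -2.98584666e-06]), 'ee_pos': array([0.18296292, 0.54514388, 0.23135095]), 'ee_rot': array([3.14146943e+00, 1.98738571e-05, 2.81778959e+00]), 'contact_force': array([ 0.91748884, -0.38002728, -0.03359167]), 'ft_torque': array([-0.00787766,  0.01487783, -0.02800916]), 'gripper_force': 0.0, 'gripper_width': 0.9990424666865747}
```

View pics/top1.png

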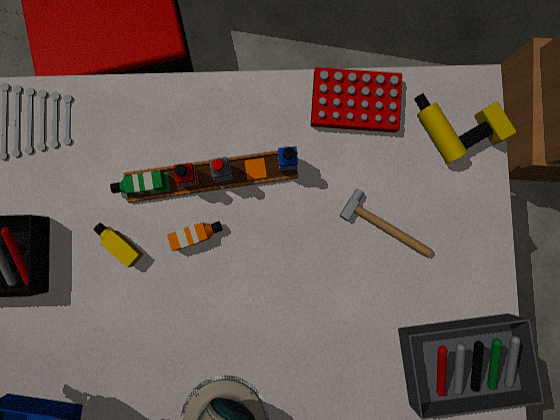

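View pics/side1.png

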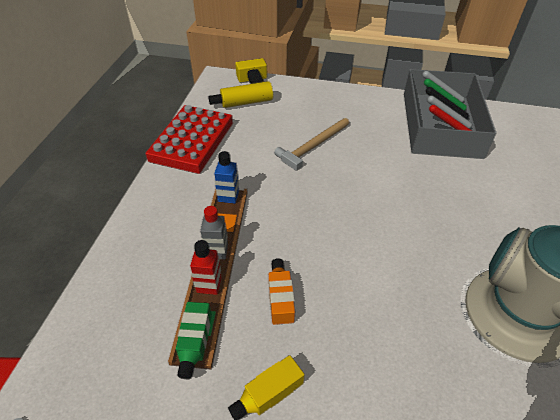

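Both pictures: the orange bottle lies at top px (235,195), cap to the right. The green one lies in the lane at (183,145), cap past the left end. Red, grey and blue stand at columns 186, 217 and 288, and the orange mark is at (170,256). The yellow bottle at (245,120) is a decoy, and the hammer is at (224,381).

```bash
cat > meas.py <<'E'
from h import *
def load(): return [np.load(c+".npz") for c in ("top","side")]
def rect(P):
    (c,s,a)=cv2.minAreaRect(P[:,:2].astype(np.float32)*1000); return np.round(c,1),np.round(s,1),round(a,1)
D=load()
for d,c in zip(D,("top","side")):
    W=d["W"].reshape(-1,3); hsv=cv2.cvtColor(d["im"],cv2.COLOR_BGR2HSV).reshape(-1,3); hs=hsv.astype(int)
    H,S,V=hs.T; x,y,z=W.T
    lane=(abs(x-.645)<.09)&(abs(y-.02)<.3)
    print(c,"table z",np.nanmedian(z[(abs(x-.4)<.05)&(abs(y)<.2)]))
    lip=lane&(z>.0125)&(z<.0195)&(H>3)&(H<22)&(S>60)
    print(" lip",lip.sum(),rect(W[lip]))
    m=lane&(z<.012)&(z>.003)&(H>8)&(H<20)&(S>200)&(V>150)
    print(" omark",m.sum(),W[m].mean(0),rect(W[m]))
    o=(abs(x-.49)<.07)&(abs(y-.06)<.12)&(z>.04)&(z<.052); print(" orange body",o.sum(),rect(W[o]),z[o].mean())
    o=(abs(x-.49)<.09)&(abs(y-.04)<.13)&(z>.01)&(z<.052)&(V<60); print(" orange cap",o.sum(),W[o].mean(0))
    g=lane&(y>.1)&(z>.048)&(z<.062); print(" green body",g.sum(),rect(W[g]),z[g].mean())
    g=lane&(y>.17)&(z>.02)&(z<.06)&(V<60); print(" green cap",g.sum(),W[g].mean(0))
    for n,y0 in (("red",.07),("grey",-.01),("blue",-.175)):
        b=lane&(abs(y-y0)<.045)&(z>.141)&(z<.156); print(n,"cap top",b.sum(),rect(W[b]) if b.sum()>3 else '')
        b=lane&(abs(y-y0)<.045)&(z>.03)&(z<.104); print(n,"body",b.sum(),rect(W[b]) if b.sum()>3 else '')
E
python3 meas.py
```

```text
top table z 0.00041492169860568584
 lip 822 (array([650.3,  22.2]), array([ 82.4, 467.9]), 6.9)
 omark 297 [ 0.66557326 -0.10021924  0.0083633 ] (array([664.1, -98.5]), array([50. , 52.3]), 8.2)
 orange body 705 (array([489.9,  66.2]), array([ 46.6, 137.4]), 17.7) 0.04621296703625203
 orange cap 106 [0.50426978 0.01083058 0.03344111]
 green body 704 (array([628.4, 214.6]), array([ 47.7, 139.5]), 8.7) 0.05402928359296086
 green cap 136 [0.61419766 0.25232373 0.0394917 ]
red cap top 108 (array([643. ,  78.8]), array([24.9, 26.5]), 0.3)
red body 165 (array([641.9,  78.7]), array([45.1, 47.6]), 6.3)
grey cap top 104 (array([654.4, -11.5]), array([26.7, 24.4]), 0.2)
grey body 120 (array([653.5, -11.7]), array([45.8, 46.6]), 11.2)
blue cap top 102 (array([ 678.2, -183.4]), array([24.4, 27.1]), 87.5)
blue body 110 (array([ 678. , -183.4]), array([47.1, 46.4]), 5.0)
side table z -0.0007518149703070742
 lip 978 (array([650.7,  23.7]), array([ 82.7, 468.9]), 6.7)
 omark 146 [ 0.65505746 -0.10837607  0.00795818] (array([ 655.2, -112.7]), array([37.3, 55.4]), 41.2)
 orange body 988 (array([485.8,  80.8]), array([ 46.7, 108.1]), 17.3) 0.04517803485867027
 orange cap 101 [0.50840676 0.01041871 0.03309609]
 green body 1330 (array([633.8, 180.2]), array([ 48.7, 159.7]), 6.4) 0.05305859775233925
 green cap 350 [0.61487768 0.26019873 0.0383312 ]
red cap top 155 (array([643.8,  80.4]), array([27.4, 27.3]), 63.1)
red body 617 (array([643.7,  80.9]), array([48.7, 48.8]), 6.3)
grey cap top 123 (array([654.6,  -9.9]), array([25.9, 27.4]), 5.8)
grey body 449 (array([654.5,  -9.5]), array([47.1, 49.6]), 10.1)
blue cap top 95 (array([ 678.8, -183.6]), array([28.4, 27.1]), 79.1)
blue body 518 (array([ 666.6, -173.5]), array([67.5, 35.3]), 48.6)
```

```bash
cat >> h.py <<'E'
Z=np.array([0,0,1.]); a=np.radians(6.9)
LX=np.array([np.cos(a),np.sin(a),0]); LY=np.array([-np.sin(a),np.cos(a),0]); L0=np.array([.6505,.023,0])
OM=L0-.122*LY; GM=L0+.145*LY
def pose(y,z):
    y=y/np.linalg.norm(y); z=z/np.linalg.norm(z); return np.stack([np.cross(y,z),y,z],1)
def rows(p,M,p0=None,M0=None):
    "shares from pose 0 (default: now) to TCP p, orientation M"
    s=env.read_state()
    if p0 is None: p0=s["ee_pos"]
    if M0 is None: M0=R.from_euler("xyz",s["ee_rot"]).as_matrix()
    d=M0.T@(np.array(p)-p0); w=R.from_matrix(M0.T@M).as_rotvec()
    print(np.round(d/.25,3).tolist(),np.round(w/(np.pi/2),3).tolist(),"rows>=",round(max(np.linalg.norm(d)/.0417,np.degrees(np.linalg.norm(w))/7.16),1))
    return np.array(p),M
E
python3 - <<'E'
from h import *
th=np.radians(17.5); u=np.array([np.sin(th),-np.cos(th),0]); c=np.array([np.cos(th),np.sin(th),0]); foot=np.array([.4694,.132,0])
t=np.radians(30); zt=-Z*np.cos(t)-u*np.sin(t); M=pose(c,zt)
g=foot+65*u/1000; g[2]=.029; tcp=g+.019*zt; print(g,tcp)
rows(tcp-.11*zt,M); rows(tcp,M,tcp-.11*zt,M)
# check green extents along lane axis
d=np.load("top.npz"); W=d["W"].reshape(-1,3); q=(W-L0)@np.stack([LX,LY,Z],1)
k=(abs(q[:,0])<.05)&(q[:,1]>.09)&(q[:,1]<.35)&(q[:,2]>.03)&(q[:,2]<.07)
hh,e=np.histogram(q[k,1],np.arange(.09,.30,.01)); print(hh); 
for lo in np.arange(.09,.29,.02):
    j=k&(abs(q[:,1]-lo-.01)<.01); 
    if j.sum()>5: print(round(lo,2),j.sum(),np.round(np.percentile(q[j,0],[3,97]),3),np.percentile(q[j,2],90).round(3))
E
```

```text
[0.48894588 0.0700084  0.029     ] [0.48608917 0.07906871 0.01254552]
[-1.872, -1.56, 0.494] [-0.157, 0.308, 0.585] rows>= 14.9
[0.0, -0.0, 0.44] [0.0, 0.0, 0.0] rows>= 2.6
[ 0  0  0 71 70 72 72 73 73 74 72 70 69 48 33 39 41 15  0  0]
0.11 71 [-0.019  0.022] 0.056
0.13 142 [-0.021  0.024] 0.057
0.15 145 [-0.021  0.024] 0.057
0.17 147 [-0.022  0.023] 0.057
0.19 142 [-0.022  0.022] 0.057
0.21 117 [-0.022  0.022] 0.056
0.23 72 [-0.014  0.012] 0.049
0.25 56 [-0.013  0.011] 0.046
```

```bash
python3 -m inch '[[-0.95,-0.78,0.1,-0.157,0.308,0.585,1],[-0.95,-0.78,0.1,-0.157,0.308,0.585,1],[-0.95,-0.78,0.1,-0.157,0.308,0.585,1],[-0.95,-0.78,0.1,-0.157,0.308,0.585,1],[-0.95,-0.78,0.1,-0.157,0.308,0.585,1],[-0.95,-0.78,0.1,-0.157,0.308,0.585,1],[-0.95,-0.78,0.1,-0.157,0.308,0.585,1],[-0.95,-0.78,0.1,-0.157,0.308,0.585,1],[-0.95,-0.78,0.1,-0.157,0.308,0.585,1],[-0.95,-0.78,0.1,-0.157,0.308,0.585,1]]' 60
cat > o1.py <<'E'
from h import *
th=np.radians(17.5); u=np.array([np.sin(th),-np.cos(th),0]); c=np.array([np.cos(th),np.sin(th),0]); foot=np.array([.4694,.132,0])
t=np.radians(30); zt=-Z*np.cos(t)-u*np.sin(t); M=pose(c,zt)
g=foot+65*u/1000; g[2]=.029; tcp=g+.019*zt
E
python3 - <<'E'
from o1 import *
rows(tcp-.11*zt,M); rows(tcp,M); s=env.read_state(); print(s["q"],s["ee_pos"],s["ee_rot"])
E
```

```text
time_s: 1.78
ee_pos: [0.3468, 0.2824, 0.2055]
ee_rot: [-3.139, -0.524, 1.869]
contact_force: [0.7, -0.9, 1.3]
gripper_width: 1.0
gripper_force: 0.0
[-1.201, 0.295, -0.243] [0.001, -0.0, -0.004] rows>= 7.6
[-1.201, 0.294, 0.197] [0.001, -0.0, -0.004] rows>= 7.5
[ 0.09581728  0.09571421  1.93923375  0.53827444  1.27058829 -0.40844872] [0.34681547 0.28238074 0.20551187] [-3.13925554 -0.52404147  1.86873295]
```

```bash
python3 -m inch '[[-1,0.25,-0.2,0,0,0,1],[-1,0.25,-0.2,0,0,0,1],[-1,0.25,-0.2,0,0,0,1],[-1,0.25,-0.2,0,0,0,1],[-1,0.25,-0.2,0,0,0,1],[-1,0.25,-0.2,0,0,0,1],[-1,0.25,-0.2,0,0,0,1],[-1,0.25,-0.2,0,0,0,1]]' 60
python3 - <<'E'
from o1 import *
rows(tcp-.11*zt,M); rows(tcp,M)
E
```

```text
time_s: 2.45
ee_pos: [0.4808, 0.0714, 0.1234]
ee_rot: [3.141, -0.522, 1.876]
contact_force: [0.3, 0.7, -0.3]
gripper_width: 1.003
gripper_force: 0.0
[-0.202, 0.029, -0.044] [0.0, 0.001, 0.0] rows>= 1.3
[-0.201, 0.029, 0.396] [0.0, 0.001, 0.0] rows>= 2.7
```

```bash
python3 -m inch '[[-0.2,0.029,-0.04,0,0,0,1],[-0.2,0.029,-0.04,0,0,0,1],[-0.2,0.029,0.2,0,0,0,1],[-0.2,0.029,0.3,0,0,0,1],[-0.2,0.029,0.396,0,0,0,1],[-0.2,0.029,0.396,0,0,0,1],[-0.2,0.029,0.396,0,0,0,-1],[-0.2,0.029,0.396,0,0,0,-1],[-0.2,0.029,0.396,0,0,0,-1],[-0.2,0.029,0.396,0,0,0,-1],[-0.2,0.029,0.396,0,0,0,-1],[-0.2,0.029,0.396,0,0,0,-1],[-0.2,0.029,0.396,0,0,0,-1],[-0.2,0.029,0.396,0,0,0,-1]]' 60
python3 - <<'E'
from o1 import *
p,m=rows(tcp,M)
# lift 0.12, then rotate 90 about -c, and yaw back
M2=R.from_rotvec(-c*np.pi/2).as_matrix()@M
for yaw in (0,-20,-40):
    My=R.from_euler("z",yaw,degrees=True).as_matrix()@M2
    rows(np.array([.46,.03,.2]),My); print(My[:,2])
E
```

```text
time_s: 3.62
ee_pos: [0.4859, 0.0806, 0.0158]
ee_rot: [3.136, -0.522, 1.878]
contact_force: [2.0, -1.0, 6.0]
gripper_width: 0.531
gripper_force: 62.1
[-0.012, -0.001, 0.008] [0.003, 0.001, 0.001] rows>= 0.1
[0.227, -0.156, -0.72] [0.003, -0.999, -0.002] rows>= 12.6
[ 0.26041886 -0.82594311 -0.5       ]
[0.227, -0.156, -0.72] [0.067, -0.988, 0.236] rows>= 12.8
[-0.0377755  -0.86520114 -0.5       ]
[0.227, -0.156, -0.72] [0.131, -0.956, 0.473] rows>= 13.5
[-0.33141357 -0.80010315 -0.5       ]
```

```bash
python3 -m inch '[[0.2,0,-0.346,0,0,0,-1],[0.2,0,-0.346,0,0,0,-1],[0.2,0,-0.346,0,0,0,-1],[0.227,-0.15,-0.72,0.067,-0.988,0.236,-1],[0.227,-0.15,-0.72,0.067,-0.988,0.236,-1],[0.227,-0.15,-0.72,0.067,-0.988,0.236,-1],[0.227,-0.15,-0.72,0.067,-0.988,0.236,-1],[0.227,-0.15,-0.72,0.067,-0.988,0.236,-1],[0.227,-0.15,-0.72,0.067,-0.988,0.236,-1],[0.227,-0.15,-0.72,0.067,-0.988,0.236,-1],[0.227,-0.15,-0.72,0.067,-0.988,0.236,-1],[0.227,-0.15,-0.72,0.067,-0.988,0.236,-1],[0.227,-0.15,-0.72,0.067,-0.988,0.236,-1],[0.227,-0.15,-0.72,0.067,-0.988,0.236,-1],[0.227,-0.15,-0.72,0.067,-0.988,0.236,-1],[0.227,-0.15,-0.72,0.067,-0.988,0.236,-1],[0.227,-0.15,-0.72,0.067,-0.988,0.236,-1],[0.227,-0.15,-0.72,0.067,-0.988,0.236,-1],[0.227,-0.15,-0.72,0.067,-0.988,0.236,-1]]' 60
python3 - <<'E'
from o1 import *
s=env.read_state(); print(s["q"])
M2=R.from_euler("z",-20,degrees=True).as_matrix()@R.from_rotvec(-c*np.pi/2).as_matrix()@M
rows(np.array([.46,.03,.2]),M2)
f=imaging.grab_frame("side"); cv2.imwrite("pics/s2.png",f["image"])
E
```

```text
time_s: 5.2
ee_pos: [0.4602, 0.0308, 0.1987]
ee_rot: [-3.134, 1.044, 1.535]
contact_force: [0.1, -0.2, -2.6]
gripper_width: 0.526
gripper_force: 63.0
[ 0.51111014  0.4845794   1.76680111 -0.82523649  1.60849218  0.84441595]
[-0.006, -0.001, 0.0] [-0.0, -0.002, 0.003] rows>= 0.0
```

View pics/s2.png

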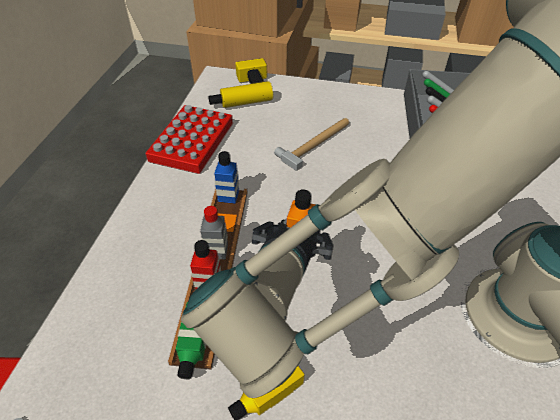

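The orange bottle is held upright in the gripper, cap at (303,198). Yellow at (275,390) lies under the wrist, well clear in height.

```bash
python3 -m inch '[[0.35,0,0.2,0,0,0,-1],[0.35,0,0.2,0,0,0,-1],[0.47,0,0.27,0,0,0,-1],[0.477,0,0.276,0,0,0,-1],[0.477,0,0.276,0,0,0,-1],[0.481,0,0.278,0,0,0,-1],[0.485,0,0.28,0,0,0,-1],[0.485,0,0.28,0,0,0,-1]]' 60
```

```text
time_s: 5.92
ee_pos: [0.4603, 0.0315, 0.0601]
ee_rot: [-3.14, 1.045, 1.531]
contact_force: [0.3, -0.4, -1.6]
gripper_width: 0.528
gripper_force: 63.0
```

```bash
python3 -m inch '[[0.004,0,0.002,0,0,0,-1],[0.007,0,0.004,0,0,0,-1],[0.007,0,0.004,0,0,0,-1]]' 60
```

```text
time_s: 6.17
ee_pos: [0.4595, 0.0314, 0.0567]
ee_rot: [-3.134, 1.046, 1.536]
contact_force: [0.4, -0.6, -2.0]
gripper_width: 0.529
gripper_force: 63.0
```

```bash
python3 -m inch '[[0.004,0,0.002,0,0,0,-1],[0.007,0,0.004,0,0,0,-1],[0.007,0,0.004,0,0,0,-1]]' 60; python3 -m inch '[[0.003,0,0.002,0,0,0,-1],[0.003,0,0.002,0,0,0,-1]]' 60
```

```text
time_s: 6.42
ee_pos: [0.4592, 0.0313, 0.0539]
ee_rot: [-3.131, 1.046, 1.538]
contact_force: [0.3, 0.1, -3.0]
gripper_width: 0.531
gripper_force: 63.0
time_s: 6.58
ee_pos: [0.4593, 0.0312, 0.0532]
ee_rot: [-3.131, 1.047, 1.538]
contact_force: [-0.2, -0.3, -1.9]
gripper_width: 0.53
gripper_force: 63.3
```

```bash
for i in 1 2; do python3 -m inch '[[0.005,0,0.003,0,0,0,-1],[0.005,0,0.003,0,0,0,-1]]' 60 | grep -E 'pos|contact'; done; python3 - <<'E'
from h import *
W=cloud(imaging.grab_frame("top")).reshape(-1,3); x,y,z=W.T
s=env.read_state()["ee_pos"]
b=(abs(x-s[0])<.05)&(abs(y-s[1]+.03)<.04)&(z>.12)&(z<.17); print(b.sum(),W[b].mean(0) if b.sum() else '',np.percentile(z[b],[50,90]) if b.sum() else '')
E
```

```text
ee_pos: [0.4593, 0.031, 0.0532]
contact_force: [-0.4, 3.2, 4.3]
ee_pos: [0.4593, 0.0309, 0.0532]
contact_force: [-1.3, 5.5, 11.2]
83 [0.45754575 0.03234791 0.13876895] [0.1400744  0.14288371]
```

```bash
python3 -m inch '[[0,0,0,0,0,0,-0.2],[0,0,0,0,0,0,0.3],[0,0,0,0,0,0,0.8],[0,0,0,0,0,0,1],[0,0,0,0,0,0,1],[0,0,-0.15,0,0,0,1],[0,0,-0.3,0,0,0,1],[0,0,-0.45,0,0,0,1],[0,0,-0.6,0,0,0,1],[0,0,-0.6,0,0,0,1]]' 60
python3 - <<'E'
from h import *
f=imaging.grab_frame("top"); np.savez("top.npz",W=cloud(f),im=f["image"]); cv2.imwrite("pics/t3.png",f["image"][100:360,60:360].repeat(2,0).repeat(2,1))
W=cloud(f).reshape(-1,3); x,y,z=W.T
for nm,(lo,hi) in {"cap":(.132,.15),"body":(.03,.103)}.items():
    b=(abs(x-.458)<.05)&(abs(y-.025)<.05)&(z>lo)&(z<hi)
    print(nm,b.sum(),W[b].mean(0),cv2.minAreaRect((W[b][:,:2]*1000).astype(np.float32)))
E
```

```text
time_s: 7.8
ee_pos: [0.4675, 0.1663, 0.1274]
ee_rot: [3.137, 1.04, 1.529]
contact_force: [0.6, -0.1, 0.1]
gripper_width: 1.0
gripper_force: 0.0
cap 110 [0.45764976 0.03688074 0.13989664] ((457.8271789550781, 36.82564926147461), (25.579574584960938, 26.258926391601562), 23.470399856567383)
body 184 [0.45742422 0.02701846 0.08559365] ((457.3678894042969, 37.34574890136719), (47.292938232421875, 45.515235900878906), 87.61327362060547)
```

View pics/t3.png

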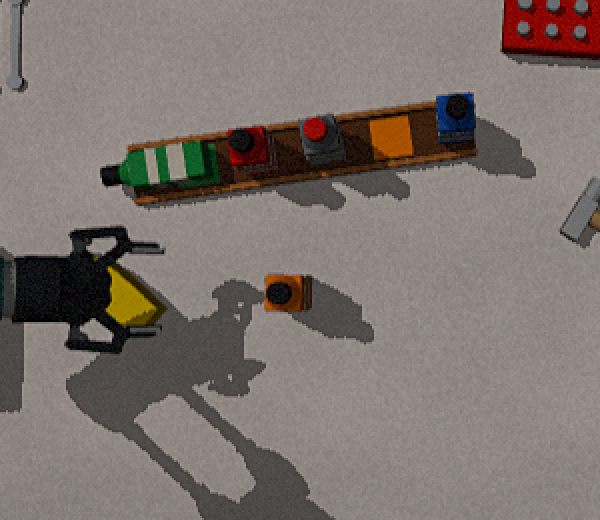

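The orange bottle stands alone at (293,285) in the crop. The mark is at (137,390) and the other bottles are unmoved.

```bash
python3 - <<'E'
from h import *
b=np.radians(-2.5); M=pose(np.array([np.cos(b),np.sin(b),0]),-Z)
s=env.read_state(); p0=s["ee_pos"]; M0=R.from_euler("xyz",s["ee_rot"]).as_matrix()
rows(p0+[0,0.02,.15],M0)
A=rows(np.array([.4577,.037,.25]),M); rows(np.array([.4577,.037,.073]),M,*A)
B=rows(np.array([.4577,.037,.25]),M,np.array([.4577,.037,.073]),M)
ML=pose(LX,-Z); rows(OM+[0,0,.25],ML,*B); rows(OM+[0,0,.25],ML,np.array([.4577,.037,.073]),M);print(OM)
E
```

```text
[-0.478, -0.004, -0.371] [0.0, 0.0, 0.0] rows>= 3.6
[-0.684, -0.015, 0.189] [0.001, 0.664, 0.003] rows>= 8.3
[0.0, 0.0, 0.708] [0.0, 0.0, 0.0] rows>= 4.2
[0.0, 0.0, -0.708] [0.0, 0.0, 0.0] rows>= 4.2
[-0.504, 0.853, 0.0] [0.0, 0.0, -0.104] rows>= 5.9
[-0.504, 0.853, -0.708] [0.0, 0.0, -0.104] rows>= 7.3
[ 0.66515669 -0.0981164   0.        ]
```

```bash
python3 -m inch '[[-0.478,0,-0.371,0,0,0,1],[-0.478,0,-0.371,0,0,0,1],[-0.478,0,-0.371,0,0,0,1],[-0.684,-0.015,0.1,0.001,0.664,0.003,1],[-0.684,-0.015,0.1,0.001,0.664,0.003,1],[-0.684,-0.015,0.15,0.001,0.664,0.003,1],[-0.684,-0.015,0.189,0.001,0.664,0.003,1],[-0.684,-0.015,0.189,0.001,0.664,0.003,1],[-0.684,-0.015,0.189,0.001,0.664,0.003,1],[-0.684,-0.015,0.189,0.001,0.664,0.003,1],[-0.684,-0.015,0.189,0.001,0.664,0.003,1],[-0.684,-0.015,0.189,0.001,0.664,0.003,1],[-0.684,-0.015,0.189,0.001,0.664,0.003,1],[-0.684,-0.015,0.189,0.001,0.664,0.003,1]]' 60
python3 - <<'E'
from h import *
b=np.radians(-2.5); M=pose(np.array([np.cos(b),np.sin(b),0]),-Z)
rows(np.array([.4577,.037,.073]),M); print(env.read_state()["q"])
E
```

```text
time_s: 9.02
ee_pos: [0.4553, 0.0331, 0.2487]
ee_rot: [-3.135, 0.004, 1.521]
contact_force: [-0.4, 0.5, -0.5]
gripper_width: 0.998
gripper_force: 0.0
[0.019, 0.014, 0.703] [-0.004, 0.003, -0.004] rows>= 4.2
[-0.07638833  0.08918731  1.70160428 -0.00467506  1.35741664 -0.02538113]
```

```bash
python3 -m inch '[[0.015,0.012,0.15,-0.004,0.002,-0.004,1],[0.015,0.012,0.3,-0.004,0.002,-0.004,1],[0.015,0.012,0.45,-0.004,0.002,-0.004,1],[0.015,0.012,0.6,-0.004,0.002,-0.004,1],[0.015,0.012,0.703,-0.004,0.002,-0.004,1],[0.015,0.012,0.703,-0.004,0.002,-0.004,1],[0.015,0.012,0.703,-0.004,0.002,-0.004,1],[0.015,0.012,0.703,-0.004,0.002,-0.004,-1],[0.015,0.012,0.703,-0.004,0.002,-0.004,-1],[0.015,0.012,0.703,-0.004,0.002,-0.004,-1],[0.015,0.012,0.703,-0.004,0.002,-0.004,-1],[0.015,0.012,0.703,-0.004,0.002,-0.004,-1],[0.015,0.012,0.703,-0.004,0.002,-0.004,-1],[0.015,0.012,0.703,-0.004,0.002,-0.004,-1],[0.015,0.012,0.703,-0.004,0.002,-0.004,-1]]' 60
python3 - <<'E'
from h import *
s=env.read_state(); rows(OM+[0.,0,.25],pose(LX,-Z)); print(s["q"])
E
```

```text
time_s: 10.27
ee_pos: [0.46, 0.0377, 0.075]
ee_rot: [3.137, -0.0, 1.531]
contact_force: [0.4, 0.8, 6.7]
gripper_width: 0.528
gripper_force: 62.7
[-0.51, 0.845, -0.696] [0.003, 0.0, -0.102] rows>= 7.2
[-6.93902593e-02  2.56110417e-01  1.97666234e+00  3.43476148e-04
  9.04161827e-01 -2.94186391e-02]
```

```bash
python3 -m inch '[[0,0,-0.15,0,0,0,-1],[0,0,-0.3,0,0,0,-1],[0,0,-0.45,0,0,0,-1],[0,0,-0.6,0,0,0,-1],[0,0,-0.7,0,0,0,-1],[0,0,-0.7,0,0,0,-1],[-0.13,0.21,-0.7,0.003,0,-0.1,-1],[-0.26,0.42,-0.7,0.003,0,-0.1,-1],[-0.39,0.63,-0.7,0.003,0,-0.1,-1],[-0.47,0.78,-0.7,0.003,0,-0.1,-1],[-0.51,0.845,-0.7,0.003,0,-0.1,-1],[-0.51,0.845,-0.7,0.003,0,-0.1,-1],[-0.51,0.845,-0.7,0.003,0,-0.1,-1]]' 60
python3 - <<'E'
from h import *
s=env.read_state(); rows(OM+[0.,0,.084],pose(LX,-Z)); print(s["ee_rot"])
f=imaging.grab_frame("top"); W=cloud(f).reshape(-1,3); q=(W-L0)@np.stack([LX,LY,Z],1)
f2=imaging.grab_frame("side"); cv2.imwrite("pics/s4.png",f2["image"])
E
```

```text
time_s: 11.35
ee_pos: [0.6699, -0.1034, 0.2446]
ee_rot: [-3.139, 0.003, 1.685]
contact_force: [1.3, 0.6, -2.6]
gripper_width: 0.527
gripper_force: 63.6
[0.025, -0.015, 0.642] [-0.002, 0.002, -0.004] rows>= 3.9
[-3.13922130e+00  2.92653930e-03  1.68451128e+00]
```

View pics/s4.png

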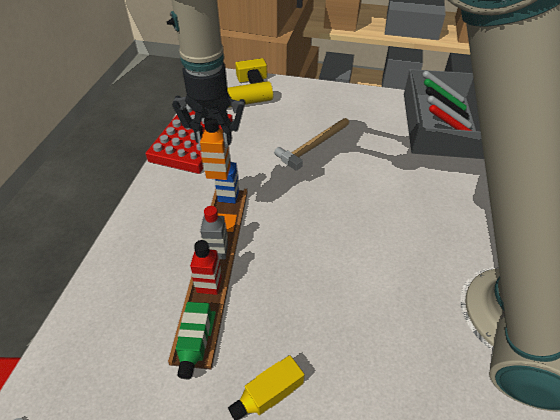

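The orange bottle hangs upright at (152,213), above and ahead of the gap. Grey and blue still stand.

```bash
python3 -m inch '[[0.022,-0.01,0,0,0.001,-0.003,-1],[0.022,-0.01,0.1,0,0.001,-0.003,-1],[0.022,-0.01,0.2,0,0.001,-0.003,-1],[0.022,-0.01,0.3,0,0.001,-0.003,-1],[0.022,-0.01,0.4,0,0.001,-0.003,-1],[0.022,-0.01,0.5,0,0.001,-0.003,-1],[0.022,-0.01,0.6,0,0.001,-0.003,-1],[0.022,-0.01,0.62,0,0.001,-0.003,-1],[0.022,-0.01,0.62,0,0.001,-0.003,-1],[0.022,-0.01,0.62,0,0.001,-0.003,-1]]' 60
python3 - <<'E'
from h import *
rows(OM+[0.,0,.084],pose(LX,-Z))
E
```

```text
time_s: 12.28
ee_pos: [0.6611, -0.0924, 0.0958]
ee_rot: [-3.14, -0.001, 1.693]
contact_force: [0.9, 0.4, -1.1]
gripper_width: 0.527
gripper_force: 63.7
[-0.025, 0.013, 0.047] [-0.001, -0.001, 0.001] rows>= 0.3
```

```bash
python3 -m inch '[[-0.022,0.013,0,0,0,0,-1],[-0.022,0.013,0.02,0,0,0,-1],[-0.022,0.013,0.034,0,0,0,-1],[-0.022,0.013,0.034,0,0,0,-1]]' 60; for i in 1 2 3; do python3 -m inch '[[0,0,0.006,0,0,0,-1],[0,0,0.006,0,0,0,-1]]'| grep -E 'pos|contact'; done
```

```text
time_s: 12.62
ee_pos: [0.6647, -0.0982, 0.0857]
ee_rot: [-3.139, -0.002, 1.692]
contact_force: [-0.1, 0.6, -2.4]
gripper_width: 0.527
gripper_force: 63.7
ee_pos: [0.6648, -0.0981, 0.0842]
contact_force: [-0.0, 0.4, -2.3]
ee_pos: [0.6652, -0.0981, 0.0831]
contact_force: [0.1, 0.2, -3.0]
ee_pos: [0.6652, -0.098, 0.0831]
contact_force: [-1.3, 0.9, 4.0]
```

```bash
python3 -m inch '[[0,0,0,0,0,0,-0.2],[0,0,0,0,0,0,0.3],[0,0,0,0,0,0,0.8],[0,0,0,0,0,0,1],[0,0,0,0,0,0,1],[0,0,0,0,0,0,1],[0,0,-0.1,0,0,0,1],[0,0,-0.25,0,0,0,1],[0,0,-0.4,0,0,0,1],[0,0,-0.55,0,0,0,1],[0,0,-0.7,0,0,0,1],[0,0,-0.7,0,0,0,1]]' 60
cat > g1.py <<'E'
from h import *
ag=np.radians(6.9); u=np.array([-np.sin(ag),np.cos(ag),0]); c=np.array([np.cos(ag),np.sin(ag),0]); foot=L0+.121*LY+.001*LX
t=np.radians(30); zt=-Z*np.cos(t)-u*np.sin(t); M=pose(c,zt)
g=foot+.065*u; g[2]=.042; tcp=g+.019*zt
E
python3 - <<'E'
from g1 import *
f=imaging.grab_frame("top"); W=cloud(f).reshape(-1,3); q=(W-L0)@np.stack([LX,LY,Z],1)
for n,y0 in (("orange",-.122),("red",.054),("grey",-.034),("blue",-.21)):
    b=(abs(q[:,0])<.05)&(abs(q[:,1]-y0)<.03)&(q[:,2]>.14)&(q[:,2]<.156); print(n,b.sum(),np.round(np.median(q[b],0),4), np.round(np.median(W[b],0),4))
print(tcp,zt); A=rows(tcp-.13*zt,M); rows(tcp,M,*A)
E
```

```text
time_s: 14.12
ee_pos: [0.6693, -0.0992, 0.2659]
ee_rot: [3.129, 0.004, 1.693]
contact_force: [1.6, -0.8, 1.7]
gripper_width: 0.997
gripper_force: 0.0
orange 2 [-0.0049 -0.1119  0.1478] [ 0.6591 -0.0887  0.1478]
red 27 [-0.0055  0.0471  0.1473] [0.6396 0.0693 0.1473]
grey 106 [-0.0008 -0.0346  0.1477] [ 0.6538 -0.0115  0.1477]
blue 102 [ 0.0025 -0.2085  0.1477] [ 0.6777 -0.1834  0.1477]
[0.63028861 0.19834181 0.02554552] [ 0.06006842 -0.49637867 -0.8660254 ]
[1.46, -0.008, 0.492] [0.005, -0.332, -0.0] rows>= 9.2
[0.0, -0.0, 0.52] [0.0, 0.0, 0.0] rows>= 3.1
```

```bash
python3 -m inch '[[0.15,0,0,0,0,0,1],[0.3,0,0,0,0,0,1],[0.47,0,0,0,-0.1,0,1],[0.64,0,0,0,-0.2,0,1],[0.8,0,0,0,-0.332,0,1],[0.96,0,0,0,-0.332,0,1],[1,0,0,0,-0.332,0,1],[1,0,0,0,-0.332,0,1]]' 60
python3 - <<'E'
from g1 import *
A=rows(tcp-.13*zt,M); rows(tcp,M)
f=imaging.grab_frame("top"); W=cloud(f).reshape(-1,3); q=(W-L0)@np.stack([LX,LY,Z],1)
for n,y0 in (("orange",-.122),("grey",-.034),("blue",-.21)):
    b=(abs(q[:,0])<.05)&(abs(q[:,1]-y0)<.03)&(q[:,2]>.14)&(q[:,2]<.156); print(n,b.sum(),np.round(np.median(q[b],0),4), np.round(np.median(W[b],0),4))
    b=(abs(q[:,0])<.05)&(abs(q[:,1]-y0)<.04)&(q[:,2]>.03)&(q[:,2]<.112); print(cv2.minAreaRect((q[b][:,:2]*1000).astype(np.float32)))
E
```

```text
time_s: 14.83
ee_pos: [0.633, 0.1573, 0.2524]
ee_rot: [-3.131, 0.52, 1.709]
contact_force: [0.0, 0.4, 0.2]
gripper_width: 0.998
gripper_force: 0.0
[0.595, 0.019, 0.186] [-0.001, -0.002, 0.01] rows>= 3.7
[0.593, 0.02, 0.706] [-0.001, -0.002, 0.01] rows>= 5.5
orange 100 [-0.0032 -0.1215  0.1478] [ 0.6623 -0.0984  0.1478]
((-2.9719619750976562, -121.92127990722656), (45.78220748901367, 46.511497497558594), 89.87879180908203)
grey 106 [-0.0008 -0.0347  0.1478] [ 0.6535 -0.0117  0.1478]
((-0.45541954040527344, -34.56695556640625), (46.41566467285156, 46.37682342529297), 2.9703197479248047)
blue 103 [ 0.0027 -0.2086  0.1475] [ 0.6776 -0.1834  0.1475]
((2.513050079345703, -208.728515625), (46.529571533203125, 46.939334869384766), 87.1104507446289)
```

Orange is placed: x -3 mm, on the mark, square, and upright going by its cap and body. Next, green.

```bash
python3 -m inch '[[0.3,0.01,0.09,0,0,0.005,1],[0.595,0.019,0.186,0,0,0.01,1],[0.595,0.019,0.186,0,0,0.01,1],[0.595,0.019,0.186,0,0,0.01,1],[0.595,0.019,0.186,0,0,0.01,1]]' 60
python3 - <<'E'
from g1 import *
rows(tcp,M)
E
```

```text
time_s: 15.3
ee_pos: [0.6244, 0.2559, 0.1355]
ee_rot: [-3.136, 0.52, 1.682]
contact_force: [-0.6, -0.7, -0.9]
gripper_width: 0.997
gripper_force: 0.0
[0.018, 0.001, 0.497] [-0.006, -0.003, -0.005] rows>= 3.0
```

```bash
python3 -m inch '[[0.018,0.001,0.12,-0.003,-0.002,-0.003,1],[0.018,0.001,0.25,-0.003,-0.002,-0.003,1],[0.018,0.001,0.37,-0.003,-0.002,-0.003,1],[0.018,0.001,0.46,-0.003,-0.002,-0.003,1],[0.018,0.001,0.497,-0.003,-0.002,-0.003,1],[0.018,0.001,0.497,-0.003,-0.002,-0.003,1],[0.018,0.001,0.497,-0.003,-0.002,-0.003,-1],[0.018,0.001,0.497,-0.003,-0.002,-0.003,-1],[0.018,0.001,0.497,-0.003,-0.002,-0.003,-1],[0.018,0.001,0.497,-0.003,-0.002,-0.003,-1],[0.018,0.001,0.497,-0.003,-0.002,-0.003,-1],[0.018,0.001,0.497,-0.003,-0.002,-0.003,-1],[0.018,0.001,0.497,-0.003,-0.002,-0.003,-1],[0.018,0.001,0.497,-0.003,-0.002,-0.003,-1]]' 60
python3 - <<'E'
from g1 import *
rows(tcp,M); s=env.read_state(); print(s["q"]); p0=s["ee_pos"]; M0=R.from_euler("xyz",s["ee_rot"]).as_matrix()
print("foot below TCP after turn",(p0-foot)@u)
A=rows(p0+[0,0,.15],M0)
M2=R.from_rotvec(np.cross(u,Z)*np.pi/2).as_matrix()@M; print(M2[:,2])
B=rows([.48,.12,.2],M2,*A); rows([.48,.12,.2],M2)
E
```

```text
time_s: 16.47
ee_pos: [0.6348, 0.1994, 0.0346]
ee_rot: [3.129, 0.523, 1.68]
contact_force: [-0.0, 2.4, 5.1]
gripper_width: 0.528
gripper_force: 63.1
[0.016, -0.019, 0.032] [0.004, -0.001, -0.006] rows>= 0.2
[ 0.45983457  0.67497059  1.46550558 -0.52565891  1.2313941   0.58354999]
foot below TCP after turn 0.05597409442740043
[-0.3, 0.006, -0.52] [0.0, 0.0, 0.0] rows>= 3.6
[-0.10404155  0.85975308 -0.5       ]
[-0.245, -0.651, 0.062] [0.008, 0.999, -0.001] rows>= 12.6
[-0.545, -0.645, -0.457] [0.008, 0.999, -0.001] rows>= 12.6
```

```bash
python3 -m inch '[[0,0,0,0,0,0,0.3],[0,0,0,0,0,0,0.8],[0,0,0,0,0,0,1],[0,0,0,0,0,0,1],[0,0,0,0,0,0,1]]' 60
python3 - <<'E'
from g1 import *
rows(tcp,M)
f=imaging.grab_frame("side"); cv2.imwrite("pics/s5.png",f["image"][200:420,80:340].repeat(2,0).repeat(2,1))
E
```

```text
time_s: 16.88
ee_pos: [0.6335, 0.1981, 0.0322]
ee_rot: [3.134, 0.523, 1.682]
contact_force: [0.2, -0.3, 0.4]
gripper_width: 1.001
gripper_force: 0.0
[0.015, -0.013, 0.022] [0.002, -0.0, -0.005] rows>= 0.2
```

View pics/s5.png

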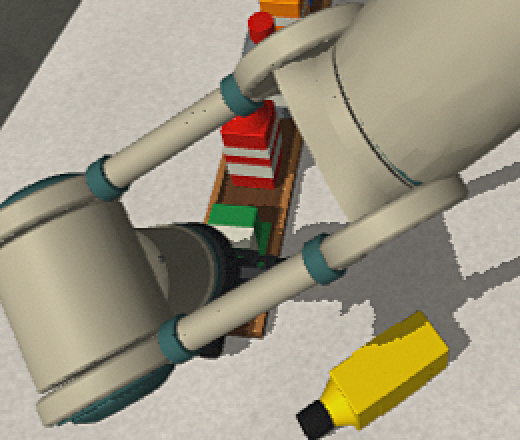

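The view shows the fingers astride the green bottle, with its foot visible at (225,235) and red clear. The hand sits about 6 mm high because I measured while the arm was still lagging. I'll correct that and grip again.

```bash
python3 -m inch '[[0.015,-0.013,0.022,0,0,-0.004,1],[0.015,-0.013,0.024,0,0,-0.004,1],[0.015,-0.013,0.024,0,0,-0.004,1],[0.015,-0.013,0.024,0,0,-0.004,-1],[0.015,-0.013,0.024,0,0,-0.004,-1],[0.015,-0.013,0.024,0,0,-0.004,-1],[0.015,-0.013,0.024,0,0,-0.004,-1],[0.015,-0.013,0.024,0,0,-0.004,-1],[0.015,-0.013,0.024,0,0,-0.004,-1],[0.015,-0.013,0.024,0,0,-0.004,-1],[0.015,-0.013,0.024,0,0,-0.004,-1]]' 60
python3 - <<'E'
from g1 import *
rows(tcp,M); s=env.read_state(); p0=s["ee_pos"]; M0=R.from_euler("xyz",s["ee_rot"]).as_matrix()
print("foot below TCP after turn",(p0-foot)@u)
A=rows(p0+[0,0,.15],M0)
M2=R.from_rotvec(np.cross(u,Z)*np.pi/2).as_matrix()@M
rows([.48,.12,.2],M2)
E
```

```text
time_s: 17.85
ee_pos: [0.6313, 0.1986, 0.026]
ee_rot: [3.135, 0.523, 1.688]
contact_force: [1.0, 3.3, 3.8]
gripper_width: 0.531
gripper_force: 62.6
[0.0, -0.004, 0.002] [0.003, -0.001, -0.002] rows>= 0.0
foot below TCP after turn 0.055620875628853685
[-0.299, 0.004, -0.52] [0.0, 0.0, 0.0] rows>= 3.6
[-0.557, -0.634, -0.487] [0.004, 0.999, 0.001] rows>= 12.6
```

```bash
python3 -m inch '[[-0.1,0,-0.173,0,0,0,-1],[-0.2,0,-0.346,0,0,0,-1],[-0.3,0,-0.52,0,0,0,-1],[-0.3,-0.15,-0.52,0,0,0,-1],[-0.3,-0.3,-0.52,0,0,0,-1],[-0.3,-0.45,-0.52,0,0,0,-1],[-0.4,-0.634,-0.5,0.004,0.2,0.001,-1],[-0.5,-0.634,-0.487,0.004,0.4,0.001,-1],[-0.557,-0.634,-0.487,0.004,0.6,0.001,-1],[-0.557,-0.634,-0.487,0.004,0.8,0.001,-1],[-0.557,-0.634,-0.487,0.004,0.999,0.001,-1],[-0.557,-0.634,-0.487,0.004,0.999,0.001,-1],[-0.557,-0.634,-0.487,0.004,0.999,0.001,-1],[-0.557,-0.634,-0.487,0.004,0.999,0.001,-1],[-0.557,-0.634,-0.487,0.004,0.999,0.001,-1],[-0.557,-0.634,-0.487,0.004,0.999,0.001,-1],[-0.557,-0.634,-0.487,0.004,0.999,0.001,-1],[-0.557,-0.634,-0.487,0.004,0.999,0.001,-1],[-0.557,-0.634,-0.487,0.004,0.999,0.001,-1],[-0.557,-0.634,-0.487,0.004,0.999,0.001,-1]]' 60
python3 - <<'E'
from g1 import *
M2=R.from_rotvec(np.cross(u,Z)*np.pi/2).as_matrix()@M
rows([.48,.12,.2],M2);rows([.48,.12,.0616],M2); print(env.read_state()["q"])
f=imaging.grab_frame("side"); cv2.imwrite("pics/s6.png",f["image"])
E
```

```text
time_s: 19.52
ee_pos: [0.479, 0.1177, 0.1964]
ee_rot: [-3.122, -1.05, 1.67]
contact_force: [-1.2, -0.1, -2.2]
gripper_width: 0.528
gripper_force: 62.7
[0.017, 0.005, 0.0] [-0.001, -0.002, -0.007] rows>= 0.1
[-0.463, 0.01, 0.276] [-0.001, -0.002, -0.007] rows>= 3.2
[-0.48788814  0.45212407  1.84716575  0.79140057  1.61023099 -0.90083067]
```

View pics/s6.png

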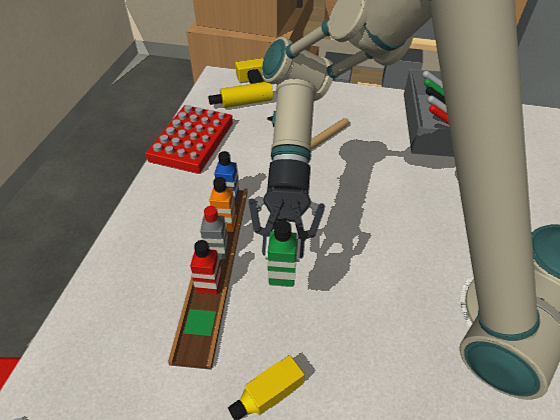

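The green bottle is upright at (255,282), the row stands with orange in the gap, and the green mark at (322,200) is clear.

```bash
python3 -m inch '[[-0.12,0.005,0.07,0,0,0,-1],[-0.25,0.005,0.15,0,0,0,-1],[-0.37,0.005,0.22,0,0,0,-1],[-0.45,0.005,0.27,0,0,0,-1],[-0.463,0.005,0.276,0,0,0,-1],[-0.463,0.005,0.276,0,0,0,-1],[-0.463,0.005,0.276,0,0,0,-1],[-0.463,0.005,0.276,0,0,0,-1]]' 60 | grep -E 'pos|contact'; for i in 1 2; do python3 -m inch '[[-0.007,0,0.004,0,0,0,-1],[-0.007,0,0.004,0,0,0,-1]]'| grep -E 'pos|contact'; done
```

```text
ee_pos: [0.4811, 0.1215, 0.0668]
contact_force: [-0.4, -0.4, -3.1]
ee_pos: [0.4808, 0.1213, 0.0639]
contact_force: [0.1, -0.1, -1.7]
ee_pos: [0.4805, 0.1213, 0.0612]
contact_force: [0.1, 0.7, -0.6]
```

```bash
for i in 1 2; do python3 -m inch '[[-0.007,0,0.004,0,0,0,-1],[-0.007,0,0.004,0,0,0,-1]]'| grep -E 'pos|contact'; done;  python3 -m inch '[[-0.004,0,0.002,0,0,0,-1],[-0.004,0,0.002,0,0,0,-1]]'| grep -E 'pos|contact'
```

```text
ee_pos: [0.4804, 0.1213, 0.0588]
contact_force: [-0.4, -0.2, -1.7]
ee_pos: [0.4803, 0.1214, 0.0567]
contact_force: [-0.1, 0.6, -1.9]
ee_pos: [0.4804, 0.1213, 0.0557]
contact_force: [-0.1, -0.1, -2.1]
```

```bash
for i in 1 2 3; do python3 -m inch '[[-0.004,0,0.002,0,0,0,-1],[-0.004,0,0.002,0,0,0,-1]]'| grep -E 'pos|contact'; done
```

```text
ee_pos: [0.4804, 0.1212, 0.0546]
contact_force: [-0.5, 0.1, -1.3]
ee_pos: [0.4804, 0.1212, 0.0535]
contact_force: [-0.3, -0.7, -2.7]
ee_pos: [0.4804, 0.1211, 0.0524]
contact_force: [-0.2, -0.3, -2.4]
```

```bash
for i in 1 2 3; do python3 -m inch '[[-0.004,0,0.002,0,0,0,-1],[-0.004,0,0.002,0,0,0,-1]]'| grep -E 'pos|contact'; done
python3 - <<'E'
from h import *
W=cloud(imaging.grab_frame("top")).reshape(-1,3); x,y,z=W.T
b=(abs(x-.48)<.05)&(abs(y-.12)<.06)&(z>.125)&(z<.17); print(b.sum(),W[b].mean(0),np.percentile(z[b],[50,90]))
E
```

```text
ee_pos: [0.4805, 0.1211, 0.0516]
contact_force: [-0.1, -0.0, -0.6]
ee_pos: [0.4805, 0.1212, 0.0515]
contact_force: [-0.1, -2.5, 5.0]
ee_pos: [0.4805, 0.1212, 0.0515]
contact_force: [-0.3, -5.5, 9.9]<stdin>:3: RuntimeWarning: Mean of empty slice.
  ret = um.true_divide(
Traceback (most recent call last):
IndexError: index -1 is out of bounds for axis 0 with size 0
```

```bash
python3 -m inch '[[0,0,0,0,0,0,-0.2],[0,0,0,0,0,0,0.3],[0,0,0,0,0,0,0.8],[0,0,0,0,0,0,1],[0,0,0,0,0,0,1],[0,0,-0.15,0,0,0,1],[0,0,-0.3,0,0,0,1],[0,0,-0.45,0,0,0,1],[0,0,-0.6,0,0,0,1],[0.2,0,-0.8,0,0,0,1],[0.4,0,-0.8,0,0,0,1],[0.4,0,-0.8,0,0,0,1],[0.4,0,-0.8,0,0,0,1]]' 60
python3 - <<'E'
from h import *
W=cloud(imaging.grab_frame("top")).reshape(-1,3); x,y,z=W.T
for nm,(lo,hi) in {"cap":(.132,.15),"body":(.03,.103)}.items():
    b=(abs(x-.48)<.05)&(abs(y-.105)<.06)&(z>lo)&(z<hi)
    print(nm,b.sum(),W[b].mean(0),cv2.minAreaRect((W[b][:,:2]*1000).astype(np.float32)))
print(env.read_state()["q"])
E
```

```text
time_s: 23.2
ee_pos: [0.4964, -0.0007, 0.2413]
ee_rot: [3.129, -1.043, 1.703]
contact_force: [0.2, 0.4, -0.5]
gripper_width: 0.998
gripper_force: 0.0
cap 112 [0.47917549 0.1143098  0.13956011] ((479.6107177734375, 114.81658935546875), (26.224830627441406, 26.312030792236328), 88.25047302246094)
body 221 [0.47892369 0.1027022  0.08168255] ((479.02935791015625, 114.69834899902344), (46.65226745605469, 47.48027038574219), 7.971932888031006)
[-0.64390944  0.47757448  1.65071824  0.69833218  1.81295734 -0.89058548]
```

Green stands on the table at (0.479, 0.115), square at about 7°. Next I'll regrasp it from above.

```bash
python3 - <<'E'
from h import *
M=pose(LX,-Z); rows([.479,.1148,.26],M)
E
```

```text
[0.311, -0.011, 0.36] [0.002, -0.664, 0.001] rows>= 8.3
```

```bash
python3 -m inch '[[0.1,-0.011,0.05,0.002,-0.08,0.001,1],[0.15,-0.011,0.1,0.002,-0.2,0.001,1],[0.2,-0.011,0.2,0.002,-0.3,0.001,1],[0.25,-0.011,0.3,0.002,-0.45,0.001,1],[0.311,-0.011,0.36,0.002,-0.664,0.001,1],[0.311,-0.011,0.36,0.002,-0.664,0.001,1],[0.311,-0.011,0.36,0.002,-0.664,0.001,1],[0.311,-0.011,0.36,0.002,-0.664,0.001,1],[0.311,-0.011,0.36,0.002,-0.664,0.001,1],[0.311,-0.011,0.36,0.002,-0.664,0.001,1],[0.311,-0.011,0.36,0.002,-0.664,0.001,1],[0.311,-0.011,0.36,0.002,-0.664,0.001,1],[0.311,-0.011,0.36,0.002,-0.664,0.001,1],[0.311,-0.011,0.36,0.002,-0.664,0.001,1]]' 60
python3 - <<'E'
from h import *
M=pose(LX,-Z); rows([.479,.1148,.074],M)
E
```

```text
time_s: 24.42
ee_pos: [0.479, 0.1133, 0.2576]
ee_rot: [-3.135, -0.003, 1.689]
contact_force: [0.5, 0.2, -0.8]
gripper_width: 1.0
gripper_force: 0.0
[0.003, 0.006, 0.734] [-0.004, -0.002, -0.002] rows>= 4.4
```

```bash
python3 -m inch '[[0.003,0.003,0.15,-0.002,-0.001,0,1],[0.003,0.003,0.3,-0.002,-0.001,0,1],[0.003,0.003,0.45,-0.002,-0.001,0,1],[0.003,0.003,0.6,-0.002,-0.001,0,1],[0.003,0.003,0.734,-0.002,-0.001,0,1],[0.003,0.003,0.734,-0.002,-0.001,0,1],[0.003,0.003,0.734,-0.002,-0.001,0,1],[0.003,0.003,0.734,-0.002,-0.001,0,-1],[0.003,0.003,0.734,-0.002,-0.001,0,-1],[0.003,0.003,0.734,-0.002,-0.001,0,-1],[0.003,0.003,0.734,-0.002,-0.001,0,-1],[0.003,0.003,0.734,-0.002,-0.001,0,-1],[0.003,0.003,0.734,-0.002,-0.001,0,-1],[0.003,0.003,0.734,-0.002,-0.001,0,-1],[0.003,0.003,0.734,-0.002,-0.001,0,-1]]' 60
python3 - <<'E'
from h import *
M=pose(LX,-Z); rows(GM+[0,0,.25],M); print(GM)
E
```

```text
time_s: 25.67
ee_pos: [0.4802, 0.116, 0.0767]
ee_rot: [3.139, -0.001, 1.691]
contact_force: [0.6, -1.4, 7.0]
gripper_width: 0.525
gripper_force: 61.8
[0.13, 0.633, -0.692] [0.002, -0.001, 0.0] rows>= 5.7
[0.63308016 0.16694981 0.        ]
```

```bash
python3 -m inch '[[0,0,-0.15,0,0,0,-1],[0,0,-0.3,0,0,0,-1],[0,0,-0.45,0,0,0,-1],[0,0,-0.6,0,0,0,-1],[0,0,-0.692,0,0,0,-1],[0.03,0.15,-0.692,0,0,0,-1],[0.07,0.3,-0.692,0,0,0,-1],[0.1,0.45,-0.692,0,0,0,-1],[0.13,0.58,-0.692,0,0,0,-1],[0.13,0.633,-0.692,0.002,0,0,-1],[0.13,0.633,-0.692,0.002,0,0,-1],[0.13,0.633,-0.692,0.002,0,0,-1],[0.13,0.633,-0.692,0.002,0,0,-1],[0.13,0.633,-0.692,0.002,0,0,-1],[0.13,0.633,-0.692,0.002,0,0,-1],[0.13,0.633,-0.692,0.002,0,0,-1]]' 60
python3 - <<'E'
from h import *
M=pose(LX,-Z); rows(GM+[0,0,.094],M)
E
```

```text
time_s: 27.0
ee_pos: [0.6312, 0.1667, 0.2481]
ee_rot: [-3.137, -0.001, 1.691]
contact_force: [-0.0, 0.3, -1.6]
gripper_width: 0.528
gripper_force: 63.2
[-0.001, 0.01, 0.616] [-0.003, -0.001, -0.0] rows>= 3.7
```

```bash
python3 -m inch '[[0,0.016,0.1,-0.002,0,0,-1],[0,0.016,0.2,-0.002,0,0,-1],[0,0.016,0.3,-0.002,0,0,-1],[0,0.016,0.4,-0.002,0,0,-1],[0,0.016,0.5,-0.002,0,0,-1],[0,0.016,0.58,-0.002,0,0,-1],[0,0.016,0.616,-0.002,0,0,-1],[0,0.016,0.616,-0.002,0,0,-1],[0,0.016,0.616,-0.002,0,0,-1],[0,0.016,0.616,-0.002,0,0,-1],[0,0.016,0.616,-0.002,0,0,-1]]' 60 | grep -E 'pos|contact'
for i in 1 2 ; do python3 -m inch '[[0,0,0.01,0,0,0,-1],[0,0,0.01,0,0,0,-1],[0,0,0.01,0,0,0,-1]]'| grep -E 'pos|contact'; done
```

```text
ee_pos: [0.6365, 0.1677, 0.0954]
contact_force: [-0.6, -0.6, -2.1]
ee_pos: [0.6353, 0.1675, 0.0913]
contact_force: [-0.5, 0.3, -1.6]
ee_pos: [0.635, 0.1675, 0.0881]
contact_force: [-0.6, 0.4, -1.8]
```

```bash
for i in 1 2 3; do python3 -m inch '[[0,0,0.007,0,0,0,-1],[0,0,0.007,0,0,0,-1]]'| grep -E 'pos|contact'; done
```

```text
ee_pos: [0.635, 0.1675, 0.0862]
contact_force: [0.0, -0.0, -2.7]
ee_pos: [0.6353, 0.1675, 0.0848]
contact_force: [-0.7, -0.2, -2.1]
ee_pos: [0.6353, 0.1675, 0.0847]
contact_force: [-1.4, 0.1, 6.0]
```

Green has landed. I'll release, retreat straight up and check.

```bash
python3 -m inch '[[0,0,0,0,0,0,-0.2],[0,0,0,0,0,0,0.3],[0,0,0,0,0,0,0.8],[0,0,0,0,0,0,1],[0,0,0,0,0,0,1],[0,0,0,0,0,0,1],[0,0,-0.1,0,0,0,1],[0,0,-0.25,0,0,0,1],[0,0,-0.4,0,0,0,1],[0,0,-0.55,0,0,0,1],[0,0,-0.7,0,0,0,1],[0,-0.15,-0.7,0,0,0,1],[0,-0.3,-0.7,0,0,0,1],[0,-0.45,-0.7,0,0,0,1],[0,-0.6,-0.7,0,0,0,1],[0,-0.8,-0.7,0,0,0,1],[0,-0.8,-0.7,0,0,0,1],[0,-0.8,-0.7,0,0,0,1]]' 60 | grep -E 'pos|contact'
python3 - <<'E'
from h import *
f=imaging.grab_frame("top"); W=cloud(f).reshape(-1,3); q=(W-L0)@np.stack([LX,LY,Z],1)
for n,y0 in (("orange",-.122),("green",.145),("red",.054),("grey",-.034),("blue",-.21)):
    b=(abs(q[:,0])<.05)&(abs(q[:,1]-y0)<.03)&(q[:,2]>.14)&(q[:,2]<.156); print(n,b.sum(),np.round(np.median(q[b],0),4), np.round(np.median(W[b],0),4))
    b=(abs(q[:,0])<.05)&(abs(q[:,1]-y0)<.04)&(q[:,2]>.03)&(q[:,2]<.112); print(cv2.minAreaRect((q[b][:,:2]*1000).astype(np.float32)))
f=imaging.grab_frame("side"); cv2.imwrite("pics/s7.png",f["image"])
E
```

```text
ee_pos: [0.434, 0.1431, 0.259]
contact_force: [-0.1, 0.5, 0.0]
orange 104 [-0.0036 -0.1215  0.148 ] [ 0.6622 -0.0983  0.148 ]
((-3.238292694091797, -121.9823226928711), (46.11129379272461, 46.476192474365234), 89.1463394165039)
green 114 [0.0007 0.1436 0.1479] [0.6334 0.1661 0.1479]
((1.5016803741455078, 144.57289123535156), (47.84803009033203, 47.70050811767578), 89.69755554199219)
red 109 [-0.0014  0.056   0.1478] [0.6427 0.0778 0.1478]
((-0.7056636810302734, 56.519256591796875), (47.88563919067383, 47.65286636352539), 89.27638244628906)
grey 105 [-0.0006 -0.0345  0.1481] [ 0.6543 -0.0118  0.1481]
((-0.17998313903808594, -34.49632263183594), (47.13849639892578, 46.469024658203125), 3.0149874687194824)
blue 104 [ 0.0022 -0.2086  0.1475] [ 0.6773 -0.1835  0.1475]
((2.4586620330810547, -208.78477478027344), (46.74576187133789, 46.35988235473633), 86.78300476074219)
```

View pics/s7.png

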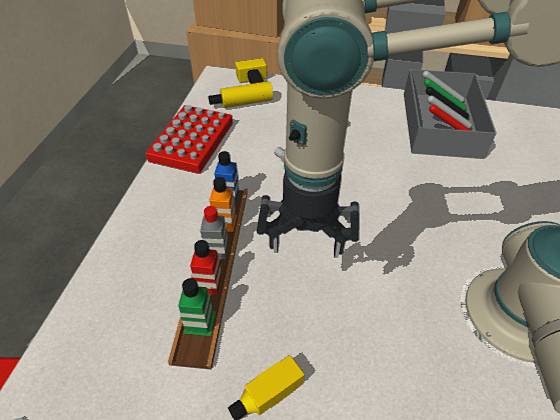

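All five bottles stand in the lane, from green at (310,195) to blue at (175,227), and the arm is clear of them.

```bash
python3 -c "
from cell import env
print(env.hand_in())"
```

```text
the job is handed in; nothing more can be done
None
```

Both bottles stand cap up in the lane, each about 1–4 mm from its mark and square with the lane; the other three bottles measured unmoved, the hammer was never approached, and the job is handed in (the hand-in returned no verdict).

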